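Seat the dispenser tray and screw the hopper round to face it

ROBOT

A 6-joint arm with a two-finger parallel gripper is mounted at the origin on the work surface. World frame = base frame: x ahead of the robot, y to its left, z up, the work surface at z = 0. Lengths are in m, angles in rad, forces in N, time in s.
With the tool pointing down it reaches from about 0.35 to 0.775 m from the base axis. Payload 5.5 kg.
Tool frame: the origin (TCP) lies midway between the tips of the shut fingers; the grasp point (between the pads) lies 19 mm behind it; z points along the fingers, y is the line along which they close (so a half turn about z gives the same grasp; the last joint's range is limited). The gripper opens to 85 mm and grips with 20 to 120 N. Pads are 22 mm wide; open, the fingers measure 114 mm over their backs; the gripper's body (76 mm by 85 mm) begins 54 mm behind the grasp point. The pads swing forward as they close: fully open they stand 13 mm farther back than shut.
Start: joints at [-1.318, 0.313, 0.046, 1.304, 0, 1.431], TCP at [0.22, -0.531, 0.231] pointing down, gripper open.
Joint ranges: [-2.76, 2.76], [-0.86, 1.69], [-1.03, 1.26], [-2.2, 2.34], [-1.47, 1.5], [-3.14, 3.14]. Speed limits (rad/s): [2.57, 2.57, 3.14, 3.14, 3.14, 3.14].

INTERFACE

Orientations are given as a unit quaternion [w, x, y, z].
In Python, from workcell import telemetry, imaging, env gives the robot as it stands. The module is installed in compiled form; this text tells all that it offers.
- The arm moves only by the tool step_arm, never from a script. Its argument "moves" is a list of rows, each a list of 3 entries, a list of its own where there are three numbers: the shift along the tool's x, y, z in mm, then the turn, a rotation vector about the tool's x, y, z in rad, then the finger opening in mm, from 0 to 85.4. A call has 1 to 8 rows; each row is the pose to reach, as a shift and turn from the pose commanded when the call began, along the tool's axes at that moment; what a row does not reach only later rows make up. A row lasts 1/12 s, in which the tool goes at most 41.7 mm and 7.16 degrees, less where a joint would pass 70% of its speed; a pose out of reach is approached as far as the arm can. A call with a gripper value outside its range is refused whole. The fingers move at their own pace and stop on an object; "grip_force" is the grip in N (left out, the last holds). Time passes only in rows, so rows that repeat a pose let the fingers close. It gives the time, the measured TCP pose, the force, the opening and the grip force at its end, in the units of the state.
- telemetry.get_state(): the state, without advancing time (a new reading comes with each control period).
- imaging.read_camera(name): name is "scene" or "side" or "wrist"; returns the picture (384x512x3 uint8, red, green, blue); there is no depth.
- imaging.camera_params(name): a dict with "camera_matrix" (3x3 intrinsics, pixels), "pose" (4x4, takes a point from camera to world coordinates). Camera axes: x right, y up, looking along -z (the intrinsics and any distortion apply to the point x, -y, -z); pixel columns grow to the right and rows downward; lengths in m; the calibration is good to about 2 mm. A picture is of the moment at which its call begins: read the wrist's pose just before it. camera_params takes no time and is no camera call; for the wrist camera it gives the pose at the moment of the call.
- env.hand_in(): hands the job in; it is judged then, once.
The state is a dict: "clock": time; "joint_pos": joint angles; "qvel": joint speeds; "tau": joint torques, N m; "tcp_pos": TCP position; "orientation": TCP orientation; "wrist_force": force on the tool from outside, world axes, zero at the start; "ft_torque": the same for the moment, N m; "finger_gap": finger opening in m; "grip_force": force on a finger pad.
Only numpy, scipy, OpenCV 4.12 (cv2) and the standard library are available. Lean on these libraries where they do the work, as an engineer would, in place of code of your own. Each camera call takes 0.05 s, during which the arm holds its last target. There are 200 camera calls.

TASK

Set the loose green tray gently onto the tiered stand so that all four corner holes drop over their posts and it sits fully down and level. Then screw the blue hopper top of the dispenser clockwise, as by pushing its red peg round, until its yellow chute points straight at the middle of that tray; there is no stop at that angle, and the hopper must stay there when you let go. Leave the other things on the table where they are.

Things in the scene. Friction and masses are not known exactly. Their poses are not given: they have to be found in the camera images.
- tray_grip (a point): Loose green tray: point on its black grip board, above the tray's centre, 46 mm above its underside and 12 mm below the board's top. Board 50 mm long (x) by 10 mm thick (y). Base plate 132 (x) x 102 mm, 6 thick, low walls to 22 mm; a 15 mm hole in each corner at x +-52, y +-37 mm. About 0.2 kg. z up; same after half a turn. Starts flat on the table at either side.
- stand_seat (a point): Fixed stand, base 128 x 98 mm. Four columns 20 mm across, 45 mm high, each topped by a brass post 9 mm across, 23 mm high, tapered tip, at x +-52, y +-37 mm. This point: centre of the four, level with the column tops, where the tray's underside rests. x is the long side, z up. Seated, tray_grip is 46 mm above it, the tray's x along this x, either way round.
- hopper_top (a point): Blue hopper on a vertical screw: middle of its flat black lid (124 mm across, 172 mm above the table at the thread's start; a boss 30 mm across rises 5 mm there), on the screw axis. x points level along the yellow chute, z up, turns with the hopper. The stand's middle lies 165 to 195 mm from this axis, on either side.
- chute_mouth (a point): Lower end of the hopper's yellow chute, an open trough 38 mm wide: centre of its mouth, 132 mm from the screw axis, about 90 mm above the table. Facing the stand it overhangs the seated tray's edge, so the tray cannot be lowered on once the chute is there; it passes clear over the seated tray.
- peg (a point): Upright red peg on the hopper's lid for turning it: 16 mm across, 45 mm high above the lid, 46 mm from the screw axis on the side opposite the chute. This point is on the peg's axis, 22 mm above the lid.
- hopper (a joint): Turn of the hopper on its thread (rad), growing clockwise seen from above and sinking 8 mm a turn; stops at 0 and 6.98. Starts at 0 to 0.6. The chute faces the tray at one value only, 0.9 to 5.5 rad clockwise of the start, far from the stops. Stiff (0.18 N m, about 4 N at the peg): stays where left, can be turned back if overshot.
- tool_case: bystander: closed green tool case, 150 x 100 x 45 mm high, loose on the table; origin at the centre of its underside
- tub_a: bystander: white lidded tub, 60 mm across, 55 mm high, loose; origin at the centre of its underside
- tub_b: bystander: second white lidded tub, the same size as the first; origin at the centre of its underside
- discs: bystander: stack of three flat abrasive discs, 100 mm across, 22 mm high in all, loose; origin at the centre of its underside
- spray: bystander: green spray bottle with a black head, 66 mm across, 202 mm high, loose and easily tipped; origin at the centre of its underside
- carton: bystander: small cardboard carton 90 x 70 x 60 mm high, loose; origin at the centre of its underside
- wrench: bystander: steel wrench 150 mm long lying flat on the table; origin under its middle
Not all that is in view belongs to the job. Leave any orange or purple look-alike of the part that bears stand_seat alone.

How it is judged:
By the outcome, as a careful person would: the job done as asked, in the order asked, and still so for the second after the job is handed in, with the robot touching nothing.
It also fails if it takes over 72 s, if anything falls off the work surface, if the arm or the gripper's body presses on something with over 40 N, if the wrist force passes 120 N, or if a joint passes its speed limit or range.

## Working session

There is one attempt and no reset: what is moved stays moved. The work goes in short steps, Python scripts to look and compute and a tool call to move; the robot and the scene stay as the last step left them, time stands still between calls to the robot, and variables do not carry over. Pictures are saved under pics/ and viewed, at most 10 in all, crops included, and the job is handed in when it is done.

Besides the shell and the picture viewer there is one more tool, called after ">>>" in YAML: its name, and indented under it one key for each argument. step_arm: Moves the arm, as the interface text tells. Its arguments: {"type":"object","properties":{"moves":{"type":"array"},"grip_force":{"type":"number"}},"required":["moves"]}

```bash
mkdir -p pics; cat > h.py <<'E'
import numpy as np, cv2
from workcell import telemetry, imaging, env
def cam(n):
    p=imaging.camera_params(n); im=imaging.read_camera(n); return im,np.array(p["camera_matrix"]),np.array(p["pose"]),p
def ray(K,T,u,v):
    d=np.array([(u-K[0,2])/K[0,0],-(v-K[1,2])/K[1,1],-1.]); return T[:3,3],T[:3,:3]@d
def onz(K,T,u,v,z):
    o,d=ray(K,T,u,v); return o+d*(z-o[2])/d[2]
def proj(K,T,P):
    q=T[:3,:3].T@(np.asarray(P)-T[:3,3]); return np.array([K[0,2]+K[0,0]*q[0]/-q[2],K[1,2]-K[1,1]*q[1]/-q[2]])
def save(n,im): cv2.imwrite('pics/'+n,cv2.cvtColor(im,cv2.COLOR_RGB2BGR))
E
python3 - <<'E'
from h import *
ims=[]
for n in("scene","side","wrist"):
    im,K,T,p=cam(n); np.save(n+'.npy',im); print(n,p.keys(),K.round(1).tolist(),T.round(3).tolist())
    save(n+'0.png',cv2.resize(im,(800,600),interpolation=cv2.INTER_CUBIC))
print(telemetry.get_state())
E
```

```text
scene dict_keys(['camera_matrix', 'pose']) [[395.4, 0.0, 260.6], [0.0, 395.4, 191.7], [0.0, 0.0, 1.0]] [[-0.62, -0.459, 0.636, 1.152], [0.784, -0.351, 0.512, 0.466], [-0.012, 0.816, 0.578, 0.703], [0.0, 0.0, 0.0, 1.0]]
side dict_keys(['camera_matrix', 'pose']) [[386.0, 0.0, 255.6], [0.0, 386.0, 186.5], [0.0, 0.0, 1.0]] [[-0.873, 0.36, -0.329, 0.139], [-0.487, -0.616, 0.619, 0.698], [0.02, 0.7, 0.713, 0.951], [0.0, 0.0, 0.0, 1.0]]
wrist dict_keys(['camera_matrix', 'pose']) [[340.9, 0.0, 249.8], [0.0, 340.9, 193.9], [0.0, 0.0, 1.0]] [[0.383, 0.873, 0.302, 0.298], [-0.924, 0.362, 0.124, -0.499], [-0.001, -0.326, 0.945, 0.374], [0.0, 0.0, 0.0, 1.0]]
{'clock': 0.15, 'joint_pos': array([-1.31761295e+00,  3.13848952e-01,  4.52525245e-02,  1.30356630e+00,
       -3.47234843e-05,  1.43119882e+00]), 'qvel': array([-0.00019482, -0.00173813,  0.00418624,  0.00155296, -0.0019517 ,
       -0.00062223]), 'tau': array([ 2.59672692e-03, -4.81065094e+01,  2.98815411e+01,  1.39031431e-02,
       -1.44692385e-04, -1.43149168e-05]), 'tcp_pos': array([ 0.21997729, -0.53086492,  0.23060686]), 'orientation': array([-6.81114745e-04,  9.80777069e-01,  1.95130404e-01, -5.61139242e-05]), 'wrist_force': array([0.13685267, 0.64470331, 0.4271122 ]), 'ft_torque': array([-0.04596903,  0.01578661,  0.00380663]), 'grip_force': 0.0, 'finger_gap': 0.0850964881809823}
```

View pics/scene0.png

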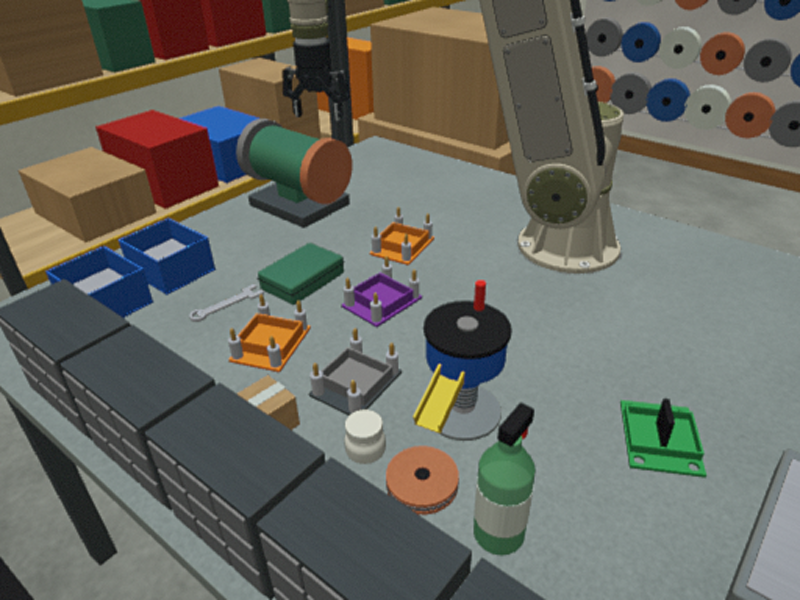

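View pics/side0.png

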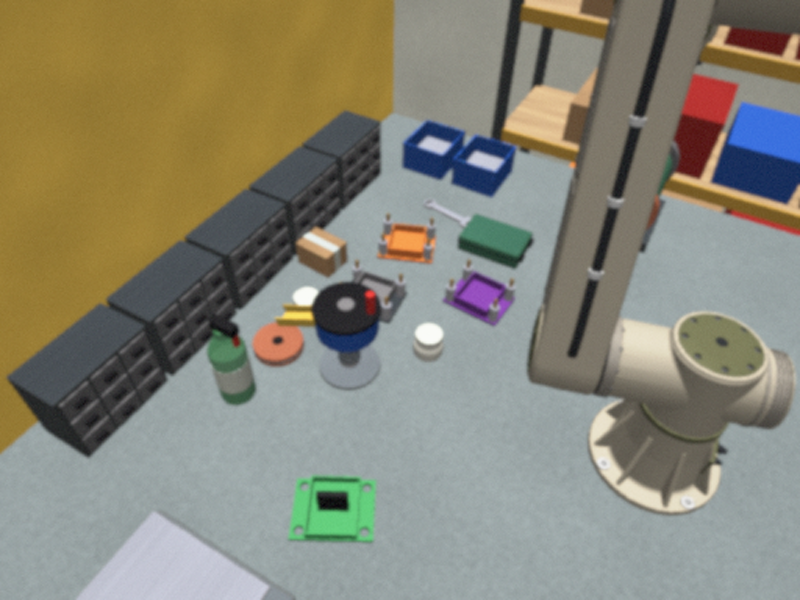

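The scene view (800x600 scale) shows the grey stand at (355,375), tray at (662,437) with its board at (665,422), hopper lid at (467,325), peg at (480,295) and chute at (440,400). Decoys are orange at (403,240) and (270,338), and purple at (383,297). The side view shows the tray at (333,510), the lid at (347,305), the peg at (370,303), and the stand partly hidden at (380,295).

```bash
cat >> h.py <<'E'
def blobs(im,lo,hi,minA=6,roi=None):
    h=cv2.cvtColor(im,cv2.COLOR_RGB2HSV); m=cv2.inRange(h,np.array(lo),np.array(hi))
    if roi is not None:
        k=np.zeros_like(m);x0,y0,x1,y1=roi;k[y0:y1,x0:x1]=255;m&=k
    n,l,s,c=cv2.connectedComponentsWithStats(m); return [(c[i],s[i,4],(l==i).astype(np.uint8)) for i in range(1,n) if s[i,4]>=minA]
def tri(A,B):
    (K,T,p),(L,U,q)=A,B; o,d=ray(K,T,*p);e,f=ray(L,U,*q);s=np.linalg.lstsq(np.c_[d,-f],e-o,rcond=None)[0]
    a,b=o+s[0]*d,e+s[1]*f; return (a+b)/2,np.linalg.norm(a-b)
E
python3 - <<'E'
from h import *
P={n:imaging.camera_params(n) for n in("scene","side")}
C={n:(np.array(P[n]["camera_matrix"]),np.array(P[n]["pose"]),np.load(n+'.npy')) for n in P}
px={}
for n,(K,T,im) in C.items():
    g=[b for b in blobs(im,(50,150,110),(70,255,255),200)]
    for c,a,m in g:
        r=cv2.minAreaRect(cv2.findContours(m,0,2)[0][0].astype(np.float32)); q=[onz(K,T,*p,.01)[:2].round(3).tolist() for p in cv2.boxPoints(r)]
        print(n,'tray',c,a,onz(K,T,*c,.008).round(3))
    rr={'scene':(290,170,325,205),'side':(228,180,248,208)}[n]
    for c,a,m in blobs(im,(0,150,80),(8,255,255),8,rr): print(n,'peg',c,a,onz(K,T,*c,.194).round(3)); px[n]=c
    lr={'scene':(268,188,330,232),'side':(198,180,246,216)}[n]
    for c,a,m in blobs(im,(0,0,0),(180,255,55),200,lr):
        e=cv2.fitEllipse(cv2.convexHull(np.argwhere(m)[:,::-1].astype(np.int32))); print(n,'lid',e,onz(K,T,*e[0],.172).round(3))
    br={'scene':(415,250,440,290),'side':(200,310,226,328)}[n]
    for c,a,m in blobs(im,(0,0,0),(180,255,55),30,br): print(n,'board',c,a,onz(K,T,*c,.036).round(3))
    sr={'scene':(195,205,260,265),'side':(225,165,262,205)}[n]
    for c,a,m in blobs(im,(8,90,60),(28,255,255),3,sr): print(n,'post',c,a,onz(K,T,*c,.06).round(3))
    for c,a,m in blobs(im,(22,150,120),(32,255,255),60,{'scene':(255,225,310,285),'side':(170,185,210,215)}[n]): print(n,'chute',c,a,onz(K,T,*c,.11).round(3))
print(tri((*C['scene'][:2],px['scene']),(*C['side'][:2],px['side'])))
E
```

```text
scene tray [421.15796345 275.37336815] 766 [0.425 0.357 0.008]
scene tray [425.07105263 295.18157895] 380 [0.477 0.384 0.008]
scene peg [306.46956522 189.25217391] 115 [0.523 0.091 0.194]
scene lid ((298.8213806152344, 211.08511352539062), (36.52986526489258, 55.87888717651367), 93.59917449951172) [0.575 0.107 0.172]
scene board [425.26457399 270.22421525] 223 [0.433 0.363 0.036]
scene post [196.26666667 210.33333333] 15 [ 0.615 -0.186  0.06 ]
scene post [227.05263158 213.36842105] 19 [ 0.575 -0.112  0.06 ]
scene post [250.23529412 222.82352941] 17 [ 0.568 -0.039  0.06 ]
scene post [201.38888889 235.77777778] 18 [ 0.679 -0.103  0.06 ]
scene post [225.9047619  246.95238095] 21 [ 0.671 -0.028  0.06 ]
scene chute [273.21212121 249.89393939] 66 [0.653 0.097 0.11 ]
scene chute [280.40690979 257.6621881 ] 521 [0.663 0.123 0.11 ]
side peg [236.55263158 192.65789474] 76 [0.521 0.088 0.194]
side lid ((221.41041564941406, 197.7615509033203), (32.84414291381836, 42.55835723876953), 84.25032043457031) [0.558 0.107 0.172]
side board [212.5        320.56547619] 168 [0.427 0.364 0.036]
side post [254.86956522 165.30434783] 23 [ 0.602 -0.162  0.06 ]
side post [247.33333333 191.33333333] 3 [ 0.562 -0.043  0.06 ]
side chute [190.17816092 201.83908046] 174 [0.662 0.12  0.11 ]
(array([0.52115299, 0.08930089, 0.19371214]), np.float64(0.002835803405348086))
```

```bash
cat >> h.py <<'E'
from scipy.spatial.transform import Rotation as Ro
def pose():
    s=telemetry.get_state(); q=s["orientation"]; return np.array(s["tcp_pos"]),Ro.from_quat([q[1],q[2],q[3],q[0]]),s
def go(xyz,yaw):
    "tool shift (mm) and turn (rad) to have TCP at xyz, pointing down, tool x at yaw (deg)"
    p,R,s=pose(); G=Ro.from_euler('z',yaw,degrees=True)*Ro.from_euler('x',180,degrees=True)
    print('clk %.2f'%s["clock"],'tcp',p.round(4),'yaw %.2f'%np.degrees(np.arctan2(*R.as_matrix()[1::-1,0])),'shift',(R.inv().apply(np.array(xyz)-p)*1e3).round(1),'turn',(R.inv()*G).as_rotvec().round(4))
E
```

>>> step_arm:
  moves:
    - [[243,-116,-169],[0,0,-1.0],85]
    - [[243,-116,-169],[0,0,-1.0],85]
    - [[243,-116,-169],[0,0,-1.0],85]
    - [[243,-116,-169],[0,0,-1.0],85]
    - [[243,-116,-169],[0,0,-1.0],85]
    - [[243,-116,-169],[0,0,-1.0],85]
    - [[243,-116,-169],[0,0,-1.0],85]
    - [[243,-116,-169],[0,0,-1.0],85]

```text
clock: 0.82
tcp_pos: [0.4018, -0.3286, 0.4027]
orientation: [0.001, 0.765, 0.645, 0.0]
wrist_force: [-0.2, 0.3, 0.0]
finger_gap: 0.0847
grip_force: 0.0
```

```bash
python3 -c "
from h import *
go([.53,-.03,.40],137)"
```

```text
clk 0.82 tcp [ 0.4018 -0.3286  0.4027] yaw 80.27 shift [316.   75.8   2.6] turn [ 0.0017  0.0019 -0.9902]
```

>>> step_arm:
  moves:
    - [[316,76,3],[0,0,-0.99],85]
    - [[316,76,3],[0,0,-0.99],85]
    - [[316,76,3],[0,0,-0.99],85]
    - [[316,76,3],[0,0,-0.99],85]
    - [[316,76,3],[0,0,-0.99],85]
    - [[316,76,3],[0,0,-0.99],85]
    - [[316,76,3],[0,0,-0.99],85]
    - [[316,76,3],[0,0,-0.99],85]

```text
clock: 1.48
tcp_pos: [0.5314, -0.0306, 0.3971]
orientation: [-0.0, 0.367, 0.93, 0.0]
wrist_force: [1.3, -0.3, 0.8]
finger_gap: 0.085
grip_force: 0.0
```

```bash
python3 -c "
from h import *
go([.46,.25,.36],193)
im,K,T,p=cam('wrist');np.save('w1.npy',im);np.save('w1T.npy',T);save('w1.png',im)"
```

```text
clk 1.48 tcp [ 0.5314 -0.0306  0.3971] yaw 136.95 shift [243.7 156.3  37.2] turn [ 4.000e-04 -3.000e-04 -9.782e-01]
```

View pics/w1.png

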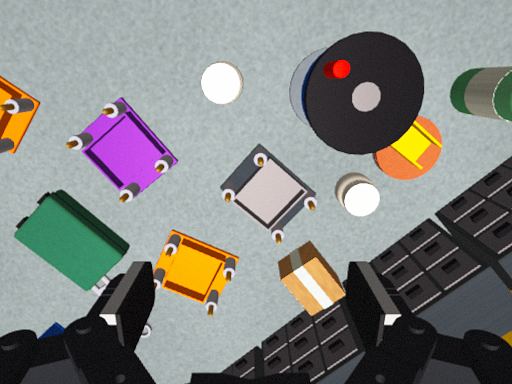

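The wrist view shows the stand posts at about (262,158), (229,194), (311,204) and (278,236), the lid boss at (366,96), the peg at (341,69) and the chute at (410,145).

```bash
python3 - <<'E'
from h import *
K=np.array(imaging.camera_params('wrist')["camera_matrix"]);T=np.load('w1T.npy');im=np.load('w1.npy')
P=[]
for c,a,m in blobs(im,(8,90,60),(28,255,255),3,(215,145,325,245)): print('post',c,a,onz(K,T,*c,.06).round(4)); P.append(onz(K,T,*c,.06)) 
print(np.mean(P,0))
for c,a,m in blobs(im,(0,0,80),(180,60,255),100,(345,75,388,118)): print('boss',c,a,onz(K,T,*c,.176).round(4))
for c,a,m in blobs(im,(0,150,80),(8,255,255),30,(320,55,355,85)): print('peg',c,a,onz(K,T,*c,.20).round(4))
for c,a,m in blobs(im,(24,150,120),(34,255,255),60,(380,110,450,175)): print('chute',c,a,onz(K,T,*c,.11).round(4))
E
```

```text
post [260.05714286 160.8       ] 35 [ 0.5641 -0.042   0.06  ]
post [227.475 196.9  ] 40 [ 0.5715 -0.1149  0.06  ]
post [311. 205.] 43 [ 0.6668 -0.032   0.06  ]
post [277.95238095 238.07142857] 42 [ 0.6741 -0.105   0.06  ]
post [308.61111111 243.16666667] 18 [ 0.7136 -0.0757  0.06  ]
[ 0.63802478 -0.07391549  0.06      ]
boss [365.85042735  96.33760684] 702 [0.5655 0.0999 0.176 ]
peg [336.91666667  68.88235294] 408 [0.5207 0.0901 0.2   ]
chute [427.02803738 133.47663551] 107 [0.6717 0.1424 0.11  ]
chute [411.63860104 144.93264249] 772 [0.6706 0.1199 0.11  ]
```

>>> step_arm:
  moves:
    - [[244,156,37],[0,0,-0.98],85]
    - [[244,156,37],[0,0,-0.98],85]
    - [[244,156,37],[0,0,-0.98],85]
    - [[244,156,37],[0,0,-0.98],85]
    - [[244,156,37],[0,0,-0.98],85]
    - [[244,156,37],[0,0,-0.98],85]
    - [[244,156,37],[0,0,-0.98],85]
    - [[244,156,37],[0,0,-0.98],85]

```text
clock: 2.2
tcp_pos: [0.4583, 0.2534, 0.3588]
orientation: [-0.001, -0.117, 0.993, 0.001]
wrist_force: [0.2, -1.4, 0.7]
finger_gap: 0.085
grip_force: 0.0
```

```bash
python3 -c "
from h import *
go([.43,.3635,.20],208)"
```

```text
clk 2.20 tcp [0.4583 0.2534 0.3588] yaw -166.56 shift [  1.6 113.3 159.1] turn [ 0.0026 -0.002  -0.2541]
```

>>> step_arm:
  moves:
    - [[2,113,159],[0,0,-0.25],85]
    - [[2,113,159],[0,0,-0.25],85]
    - [[2,113,159],[0,0,-0.25],85]
    - [[2,113,159],[0,0,-0.25],85]
    - [[2,113,159],[0,0,-0.25],85]
    - [[2,113,159],[0,0,-0.25],85]
    - [[2,113,159],[0,0,-0.25],85]

```text
clock: 2.78
tcp_pos: [0.4331, 0.3572, 0.1996]
orientation: [-0.002, -0.234, 0.972, -0.001]
wrist_force: [0.1, 0.0, 0.0]
finger_gap: 0.085
grip_force: 0.0
```

```bash
python3 - <<'E'
from h import *
im,K,T,p=cam('wrist');np.save('w2.npy',im);np.save('w2T.npy',T);save('w2.png',im)
for c,a,m in blobs(im,(45,120,60),(75,255,255),500):
    r=cv2.minAreaRect(np.argwhere(m)[:,::-1].astype(np.float32)); q=np.array([onz(K,T,*x,.01)[:2] for x in cv2.boxPoints(r)])
    print('tray',c,a,q.round(4).tolist(),q.mean(0))
for c,a,m in blobs(im,(0,0,0),(180,255,60),200,(100,40,420,300)):
    r=cv2.minAreaRect(np.argwhere(m)[:,::-1].astype(np.float32)); q=np.array([onz(K,T,*x,.058)[:2] for x in cv2.boxPoints(r)])
    print('board',c,a,q.round(4).tolist(),q.mean(0))
go([.43,.3635,.03],208)
E
```

```text
tray [256.22919993 157.2644137 ] 11274 [[0.3943, 0.2858], [0.3471, 0.3736], [0.4587, 0.4419], [0.5124, 0.3426]] [0.42813252 0.36097024]
board [256.56289979 180.78251599] 938 [[0.418, 0.3119], [0.3824, 0.3784], [0.431, 0.4076], [0.469, 0.3369]] [0.42511929 0.35869703]
board [368.8206739  257.91376356] 1751 [[0.5072, 0.4803], [0.3842, 0.4736], [0.3867, 0.5145], [0.5131, 0.5265]] [0.44783667 0.49872134]
board [142.07984293 284.55628272] 764 [[0.5605, 0.2864], [0.5471, 0.3126], [0.5856, 0.3281], [0.5996, 0.3008]] [0.57319901 0.30697451]
board [111.46494465 287.17712177] 271 [[0.6095, 0.2788], [0.5707, 0.2844], [0.5727, 0.2931], [0.6118, 0.2877]] [0.59116636 0.28599951]
board [388.45054945 287.22344322] 273 [[0.4632, 0.5059], [0.455, 0.5094], [0.474, 0.5458], [0.4826, 0.5424]] [0.46873812 0.52586774]
clk 2.83 tcp [0.4343 0.3571 0.2013] yaw -152.97 shift [  0.8   7.7 171.3] turn [-0.0006 -0.001  -0.017 ]
```

View pics/w2.png

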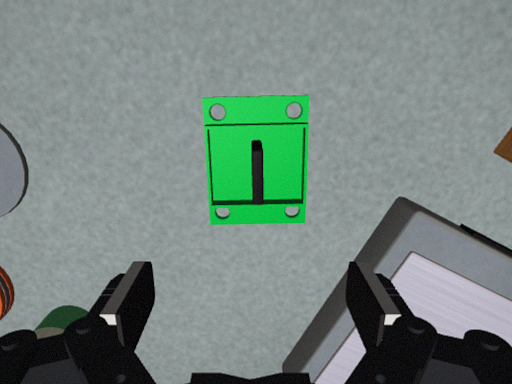

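The tray lies nearly square to the gripper: its holes are at (217,112), (294,110), (223,212) and (292,211), and the board at (257,170).

```bash
python3 - <<'E'
from h import *
K=np.array(imaging.camera_params('wrist')["camera_matrix"]);T=np.load('w2T.npy')
q=np.array([onz(K,T,u,v,.006)[:2] for u,v in[(217.5,112),(294,110.5),(223,212),(292,211)]]);print(q.round(4))
c=q.mean(0);x=(q[0]+q[1]-q[2]-q[3])/2;y=(q[0]-q[1]+q[2]-q[3])/2
yaw=np.degrees(np.arctan2(x[1],x[0]));print(c,np.linalg.norm(x),np.linalg.norm(y),yaw,np.degrees(np.arctan2(-x[0]+0,x[1])),np.degrees(np.arctan2(y[1],y[0])))
for u,v in[(256.5,143),(258,202)]: print(onz(K,T,u,v,.056).round(4))
go([c[0],c[1],.03],yaw)
E
```

```text
[[0.4006 0.3046]
 [0.3657 0.3696]
 [0.4919 0.3542]
 [0.4574 0.419 ]]
[0.42890696 0.36185902] 0.10400991686499848 0.07356975418744514 -151.57253038460348 118.42746961539652 -61.90464228960648
[0.4025 0.347  0.056 ]
[0.4491 0.3727 0.056 ]
clk 2.83 tcp [0.4343 0.3571 0.2013] yaw -152.97 shift [  2.5   6.8 171.3] turn [-0.0005 -0.001  -0.0244]
```

>>> step_arm:
  moves:
    - [[2.5,7,40],[0,0,-0.024],40]
    - [[2.5,7,80],[0,0,-0.024],40]
    - [[2.5,7,120],[0,0,-0.024],40]
    - [[2.5,7,150],[0,0,-0.024],40]
    - [[2.5,7,165],[0,0,-0.024],40]
    - [[2.5,7,170],[0,0,-0.024],40]
    - [[2.5,7,170],[0,0,-0.024],40]

```text
clock: 3.42
tcp_pos: [0.4301, 0.3618, 0.0317]
orientation: [0.0, -0.244, 0.97, -0.0]
wrist_force: [-0.5, 0.1, 0.6]
finger_gap: 0.0399
grip_force: 0.0
```

>>> step_arm:
  moves:
    - [[0,0,0],[0,0,0],0]
    - [[0,0,0],[0,0,0],0]
    - [[0,0,0],[0,0,0],0]
    - [[0,0,0],[0,0,0],0]
    - [[0,0,0],[0,0,0],0]
    - [[0,0,0],[0,0,0],0]
  grip_force: 50

```text
clock: 3.92
tcp_pos: [0.431, 0.3634, 0.0337]
orientation: [0.002, -0.245, 0.97, 0.0]
wrist_force: [0.2, -0.9, 6.3]
finger_gap: 0.0092
grip_force: 50.6
```

```bash
python3 - <<'E'
from h import *
go([.43,.362,.34],208)
im,K,T,p=cam('wrist');save('w3.png',im)
E
```

```text
clk 3.92 tcp [0.431  0.3634 0.0337] yaw -151.63 shift [ 1.000e-01 -9.000e-01 -3.063e+02] turn [-0.0002  0.0048  0.0064]
```

>>> step_arm:
  moves:
    - [[0,0,-10],[0,0,0],0]
    - [[0,0,-40],[0,0,0],0]
    - [[0,0,-80],[0,0,0],0]
    - [[0,0,-120],[0,0,0],0]
    - [[0,0,-160],[0,0,0],0]
    - [[0,0,-200],[0,0,0],0]
    - [[0,0,-240],[0,0,0],0]
    - [[0,0,-280],[0,0,0],0]

```text
clock: 4.63
tcp_pos: [0.428, 0.362, 0.3141]
orientation: [0.0, -0.245, 0.969, 0.0]
wrist_force: [0.1, 0.1, -3.3]
finger_gap: 0.0091
grip_force: 49.3
```

```bash
python3 - <<'E'
from h import *
print(pose()[2]["finger_gap"],pose()[2]["wrist_force"])
go([.55,.10,.32],195)
go([.619,-.0735,.20],185.5)
E
```

```text
0.009138985409265929 [ 0.1037684   0.07747352 -3.28626644]
clk 4.63 tcp [0.428  0.362  0.3141] yaw -151.61 shift [  17.3 -288.5   -6. ] turn [0.000e+00 1.000e-04 2.337e-01]
clk 4.63 tcp [0.428  0.362  0.3141] yaw -151.61 shift [  39.1 -473.9  114. ] turn [0.000e+00 1.000e-04 3.995e-01]
```

>>> step_arm:
  moves:
    - [[1,-15,-6],[0,0,0.01],0]
    - [[3,-50,-6],[0,0,0.04],0]
    - [[6,-90,-6],[0,0,0.08],0]
    - [[9,-130,-6],[0,0,0.12],0]
    - [[12,-170,-6],[0,0,0.16],0]
    - [[15,-210,-6],[0,0,0.2],0]
    - [[18,-250,-6],[0,0,0.24],0]
    - [[22,-290,-6],[0,0,0.28],0]

```text
clock: 5.3
tcp_pos: [0.5473, 0.0951, 0.3179]
orientation: [-0.0, -0.107, 0.994, 0.0]
wrist_force: [0.8, -0.2, -2.8]
finger_gap: 0.0092
grip_force: 49.4
```

>>> step_arm:
  moves:
    - [[-10,-37,0],[0,0,0.03],0]
    - [[-20,-75,0],[0,0,0.06],0]
    - [[-30,-112,0],[0,0,0.09],0]
    - [[-38,-145,0],[0,0,0.1],0]
    - [[-40,-165,0],[0,0,0.12],0]
    - [[-42,-178,10],[0,0,0.12],0]
    - [[-42,-178,30],[0,0,0.12],0]

```text
clock: 5.88
tcp_pos: [0.6282, -0.0711, 0.2887]
orientation: [0.002, -0.046, 0.999, -0.001]
wrist_force: [1.0, -0.5, -2.0]
finger_gap: 0.0089
grip_force: 49.5
```

```bash
python3 - <<'E'
from h import *
go([.619,-.0735,.17],185.5)
E
```

```text
clk 5.88 tcp [ 0.6282 -0.0711  0.2887] yaw -174.70 shift [  9.9  -1.3 118.7] turn [-0.0022  0.0041 -0.0034]
```

>>> step_arm:
  moves:
    - [[3,0,30],[0,0,0],0]
    - [[6,-1,65],[0,0,0],0]
    - [[10,-1,100],[0,0,0],0]
    - [[10,-1,130],[0,0,0],0]
    - [[10,-1,150],[0,0,0],0]
    - [[10,-1,152],[0,0,0],0]
    - [[10,-1,152],[0,0,0],0]

```text
clock: 6.47
tcp_pos: [0.6149, -0.0689, 0.1339]
orientation: [-0.002, -0.048, 0.999, 0.001]
wrist_force: [0.1, -0.3, -1.8]
finger_gap: 0.0088
grip_force: 49.3
```

```bash
python3 - <<'E'
from h import *
go([.619,-.0735,.14],185.5)
out=[]
for n,(x,y,w,h) in {'scene':(190,185,80,80),'side':(210,150,80,80),'wrist':(128,0,256,256)}.items():
    im,K,T,p=cam(n);np.save(n+'3.npy',im);np.save(n+'3T.npy',T); out.append(cv2.resize(im[y:y+h,x:x+w],(266,266),interpolation=cv2.INTER_CUBIC) if n=='wrist' else cv2.resize(im[y:y+h,x:x+w],(266,266),interpolation=cv2.INTER_CUBIC))
save('c3.png',np.hstack(out))
E
```

```text
clk 6.47 tcp [ 0.6149 -0.0689  0.1339] yaw -174.47 shift [-3.6 -5.  -6.1] turn [ 0.0015 -0.0039  0.0005]
```

View pics/c3.png

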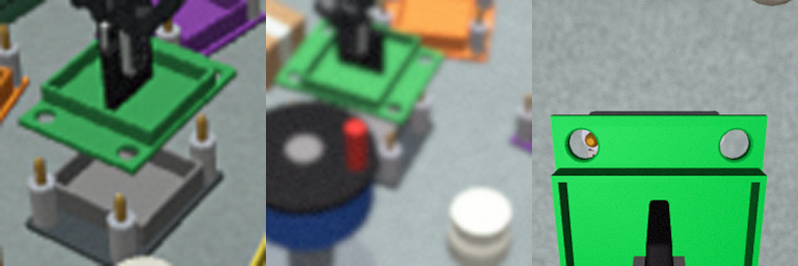

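The scene crop shows the tray above the grey stand, with holes at crop (45,117), (128,152) and (216,78). In the wrist crop the holes are at (584,143) and (735,143), with a brass tip just visible inside the left one.

```bash
python3 - <<'E'
from h import *
go([.621,-.072,.14],185.5)
P=imaging.camera_params('scene');K=np.array(P["camera_matrix"]);T=np.array(P["pose"]);im=np.load('scene3.npy')
h=cv2.cvtColor(im,cv2.COLOR_RGB2HSV);g=cv2.inRange(h,(50,100,50),(75,255,255))
n,l,s,c=cv2.connectedComponentsWithStats(255-g)
for i in range(1,n):
    if 3<=s[i,4]<80 and 190<c[i][0]<275 and 190<c[i][1]<260: print('scene hole',c[i],s[i,4],onz(K,T,*c[i],.104).round(4))
for c,a,m in blobs(im,(8,90,60),(28,255,255),3,(195,205,260,265)): print('post',c,a,onz(K,T,*c,.06).round(4))
K=np.array(imaging.camera_params('wrist')["camera_matrix"]);T=np.load('wrist3T.npy');im=np.load('wrist3.npy')
h=cv2.cvtColor(im,cv2.COLOR_RGB2HSV);g=cv2.inRange(h,(50,100,50),(75,255,255))
n,l,s,c=cv2.connectedComponentsWithStats(255-g)
for i in range(1,n):
    if 100<s[i,4]<3000 and c[i][1]<200: print('wrist hole',c[i],s[i,4],onz(K,T,*c[i],.106).round(4))
for c,a,m in blobs(im,(8,90,60),(28,255,255),10,(150,110,220,160)): print('tip',c,a,onz(K,T,*c,.062).round(4))
E
```

```text
clk 6.62 tcp [ 0.618  -0.07    0.1376] yaw -174.51 shift [-2.8 -2.3 -2.4] turn [-0.0012  0.0033 -0.0001]
scene hole [203.30769231 220.        ] 13 [ 0.6682 -0.1004  0.104 ]
scene hole [227.85714286 230.92857143] 14 [ 0.6619 -0.0272  0.104 ]
post [196.26666667 210.33333333] 15 [ 0.6154 -0.1855  0.06  ]
post [250.23529412 222.82352941] 17 [ 0.568  -0.0394  0.06  ]
post [201.38888889 235.77777778] 18 [ 0.6785 -0.1025  0.06  ]
post [225.81818182 246.90909091] 22 [ 0.6711 -0.0287  0.06  ]
wrist hole [177.06581059 138.35313002] 623 [ 0.567  -0.1127  0.106 ]
wrist hole [322.32686084 138.25728155] 618 [ 0.5599 -0.0388  0.106 ]
tip [184.41964286 135.00892857] 112 [ 0.573  -0.1168  0.062 ]
```

>>> step_arm:
  moves:
    - [[-3.7,-2.9,8],[0,0,0],0]
    - [[-3.7,-2.9,18],[0,0,0],0]
    - [[-3.7,-2.9,26],[0,0,0],0]
    - [[-3.7,-2.9,28],[0,0,0],0]
    - [[-3.7,-2.9,28],[0,0,0],0]
    - [[-3.7,-2.9,28],[0,0,0],0]

```text
clock: 7.12
tcp_pos: [0.6203, -0.0725, 0.1068]
orientation: [-0.001, -0.048, 0.999, 0.0]
wrist_force: [-0.1, 0.2, -3.0]
finger_gap: 0.0094
grip_force: 49.4
```

```bash
python3 - <<'E'
from h import *
go([.622,-.0725,.11],185.5)
out=[]
for n,(x,y,w,h) in {'scene':(190,185,80,80),'wrist':(150,80,200,200)}.items():
    im,K,T,p=cam(n);np.save(n+'4.npy',im);np.save(n+'4T.npy',T); out.append(cv2.resize(im[y:y+h,x:x+w],(400,400),interpolation=cv2.INTER_CUBIC))
save('c4.png',np.hstack(out))
h=cv2.cvtColor(im,cv2.COLOR_RGB2HSV);g=cv2.inRange(h,(50,100,50),(75,255,255))
n,l,s,c=cv2.connectedComponentsWithStats(255-g)
for i in range(1,n):
    if 100<s[i,4]<3000 and c[i][1]<200: print('wrist hole',c[i],s[i,4],onz(K,T,*c[i],.083).round(4))
for c,a,m in blobs(im,(8,90,60),(28,255,255),10,(150,110,350,170)): print('tip',c,a,onz(K,T,*c,.066).round(4))
E
```

```text
clk 7.12 tcp [ 0.6203 -0.0725  0.1068] yaw -174.55 shift [-1.7 -0.2 -3.2] turn [ 0.0003 -0.001  -0.0008]
wrist hole [176.97096774 138.39354839] 620 [ 0.5689 -0.1142  0.083 ]
wrist hole [322.34894992 138.34248788] 619 [ 0.562 -0.043  0.083]
tip [181.87892377 137.26457399] 223 [ 0.5713 -0.1149  0.066 ]
tip [315.91397849 137.58602151] 186 [ 0.5646 -0.0427  0.066 ]
```

View pics/c4.png

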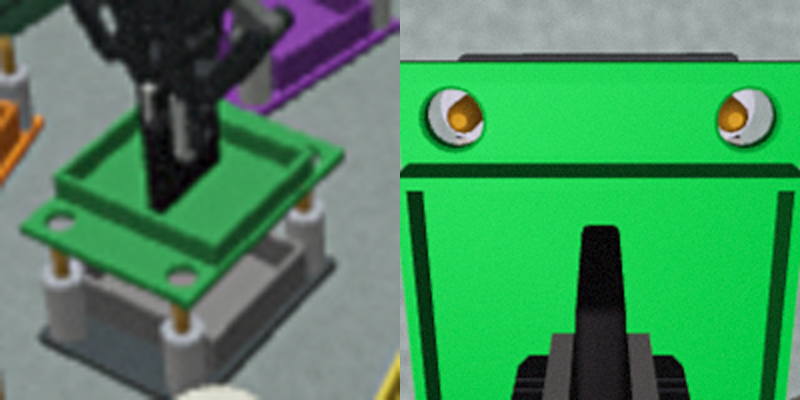

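Two posts show inside their holes at crop (458,119) and (733,119), against hole centres (452,117) and (748,117). A shift of 2 mm is needed, then lower gently.

>>> step_arm:
  moves:
    - [[-2,0,0],[0,0,0],0]
    - [[-2,0,4],[0,0,0],0]
    - [[-2,0,8],[0,0,0],0]
    - [[-2,0,12],[0,0,0],0]
    - [[-2,0,16],[0,0,0],0]
    - [[-2,0,19],[0,0,0],0]
    - [[-2,0,21],[0,0,0],0]
    - [[-2,0,21],[0,0,0],0]

```text
clock: 7.88
tcp_pos: [0.6222, -0.0723, 0.0855]
orientation: [-0.001, -0.048, 0.999, 0.0]
wrist_force: [-0.1, 0.0, -2.7]
finger_gap: 0.0087
grip_force: 49.5
```

Free so far, with the posts inside the holes. Lower until contact.

>>> step_arm:
  moves:
    - [[0,0,2],[0,0,0],0]
    - [[0,0,3],[0,0,0],0]
    - [[0,0,4],[0,0,0],0]
    - [[0,0,5],[0,0,0],0]
    - [[0,0,6],[0,0,0],0]
    - [[0,0,6],[0,0,0],0]

```text
clock: 8.38
tcp_pos: [0.6226, -0.0724, 0.0801]
orientation: [-0.0, -0.048, 0.999, -0.0]
wrist_force: [0.0, 0.2, -3.8]
finger_gap: 0.0089
grip_force: 49.5
```

>>> step_arm:
  moves:
    - [[0,0,0.5],[0,0,0],0]
    - [[0,0,1],[0,0,0],0]
    - [[0,0,1.5],[0,0,0],0]
    - [[0,0,2],[0,0,0],0]
    - [[0,0,2.5],[0,0,0],0]
    - [[0,0,2.5],[0,0,0],0]

```text
clock: 8.88
tcp_pos: [0.6226, -0.0724, 0.0788]
orientation: [0.0, -0.048, 0.999, -0.0]
wrist_force: [-3.1, 0.1, 3.6]
finger_gap: 0.0091
grip_force: 50.5
```

>>> step_arm:
  moves:
    - [[0,0,0],[0,0,0],12]
    - [[0,0,0],[0,0,0],18]
    - [[0,0,0],[0,0,0],30]
    - [[0,0,0],[0,0,0],40]
    - [[0,0,-15],[0,0,0],40]
    - [[0,0,-50],[0,0,0],40]
    - [[0,0,-90],[0,0,0],40]
    - [[0,0,-100],[0,0,0],40]

```text
clock: 9.55
tcp_pos: [0.6254, -0.073, 0.1841]
orientation: [0.004, -0.048, 0.999, -0.001]
wrist_force: [0.8, 0.0, 1.1]
finger_gap: 0.0399
grip_force: 0.0
```

```bash
python3 - <<'E'
from h import *
out=[]
go([.521,.09,.30],185.5)
for n,(x,y,w,h) in {'scene':(190,185,80,80),'wrist':(100,60,300,300)}.items():
    im,K,T,p=cam(n);np.save(n+'5.npy',im);np.save(n+'5T.npy',T); out.append(cv2.resize(im[y:y+h,x:x+w],(400,400),interpolation=cv2.INTER_CUBIC))
save('c5.png',np.hstack(out))
E
```

```text
clk 9.55 tcp [ 0.6254 -0.073   0.1841] yaw -174.54 shift [  87.4  171.8 -117.1] turn [-0.0029  0.0081 -0.0007]
```

View pics/c5.png

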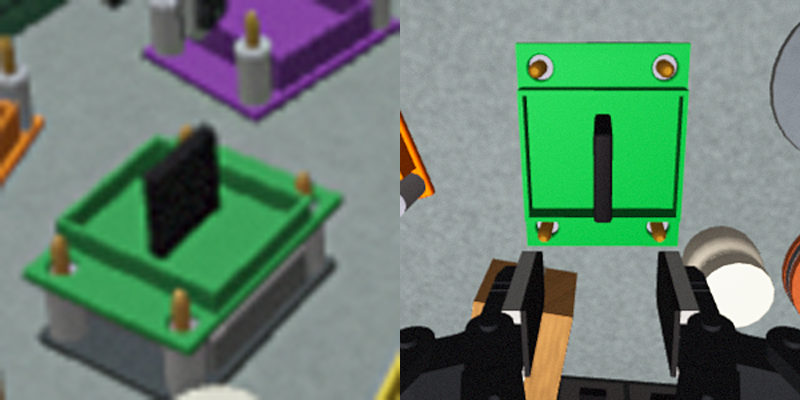

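Tray seated: all four posts stand through the holes and the tray is level in both views, with no gap at the columns. Next, the peg.

>>> step_arm:
  moves:
    - [[5,10,-35],[0,0,0],40]
    - [[10,25,-70],[0,0,0],40]
    - [[25,55,-87],[0,0,-0.03],40]
    - [[45,90,-87],[0,0,-0.06],40]
    - [[65,125,-87],[0,0,-0.09],40]
    - [[80,155,-87],[0,0,-0.12],40]
    - [[87,172,-87],[0,0,-0.12],40]
    - [[87,172,-87],[0,0,-0.12],40]

```text
clock: 10.32
tcp_pos: [0.5169, 0.0936, 0.2638]
orientation: [-0.001, -0.11, 0.994, 0.001]
wrist_force: [0.1, 0.2, -0.5]
finger_gap: 0.04
grip_force: 0.0
```

```bash
python3 - <<'E'
from h import *
K=np.array(imaging.camera_params('wrist')["camera_matrix"]);T=np.load('wrist5T.npy');im=np.load('wrist5.npy')
q=np.array([onz(K,T,100+(u-400)*.75,60+v*.75,.051)[:2] for u,v in[(540,67),(665,67),(547,230),(657,230)]]);print('tray',q.round(4).tolist(),q.mean(0))
im,K,T,p=cam('wrist');np.save('w6.npy',im);save('w6.png',im)
for c,a,m in blobs(im,(0,150,60),(8,255,255),60): print('peg',c,a,onz(K,T,*c,.205).round(4))
for c,a,m in blobs(im,(0,0,70),(180,60,255),150):
    if m[0].sum()+m[:,0].sum()+m[:,-1].sum()+m[-1].sum()==0: print('boss?',c,a,onz(K,T,*c,.1765).round(4))
go([.521,.0901,.185],192.3)
E
```

```text
tray [[0.572, -0.1151], [0.5649, -0.0414], [0.6783, -0.105], [0.6711, -0.0315]] [ 0.62159616 -0.07325247]
peg [244.16477858 216.55303811] 971 [0.5183 0.0896 0.205 ]
boss? [244.66760037 260.18207283] 1071 [0.5653 0.0997 0.1765]
boss? [188.52321981 275.26934985] 646 [0.5877 0.0599 0.1765]
boss? [311.05015674 275.15830721] 638 [0.5669 0.153  0.1765]
boss? [253.35297643 345.68617659] 5006 [0.6435 0.1242 0.1765]
clk 10.37 tcp [0.5183 0.0921 0.2637] yaw -167.49 shift [-2.3 -2.6 78.7] turn [ 0.0002 -0.0016  0.0037]
```

View pics/w6.png

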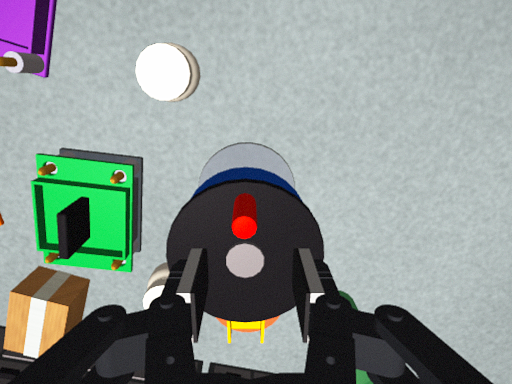

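The peg is at (244,216) and the boss at (245,260), matching axis (.5653,.0998). The tray still sits seated at the left.

>>> step_arm:
  moves:
    - [[-2.3,-2.6,15],[0,0,0],40]
    - [[-2.3,-2.6,40],[0,0,0],40]
    - [[-2.3,-2.6,65],[0,0,0],40]
    - [[-2.3,-2.6,77],[0,0,0],40]
    - [[-2.3,-2.6,77],[0,0,0],40]
    - [[-2.3,-2.6,77],[0,0,0],40]

```text
clock: 10.87
tcp_pos: [0.5222, 0.0877, 0.1864]
orientation: [-0.001, -0.107, 0.994, -0.0]
wrist_force: [-0.2, 0.1, 0.4]
finger_gap: 0.0399
grip_force: 0.0
```

>>> step_arm:
  moves:
    - [[0,0,0],[0,0,0],15]
    - [[0,0,0],[0,0,0],10]
    - [[0,0,0],[0,0,0],0]
    - [[0,0,0],[0,0,0],0]
    - [[0,0,0],[0,0,0],0]
  grip_force: 30

```text
clock: 11.28
tcp_pos: [0.5229, 0.0892, 0.1888]
orientation: [0.001, -0.108, 0.994, 0.0]
wrist_force: [-1.7, 3.6, 4.6]
finger_gap: 0.0148
grip_force: 29.6
```

```bash
python3 - <<'E'
from h import *
ax=np.array([.5654,.0998]);p,R,s=pose();print(p,s["wrist_force"],s["finger_gap"])
r=p[:2]-ax;a0=np.arctan2(r[1],r[0]);print(np.hypot(*r),np.degrees(a0))
tot=np.radians(np.degrees(a0)%360-108.1);print('tot',np.degrees(tot))
for k in range(1,9):
    t=tot/2*k/8;c,sn=np.cos(t),np.sin(t);d=np.array([c*r[0]+sn*r[1]-r[0],-sn*r[0]+c*r[1]-r[1],-.008*t/2/np.pi])
    print((R.inv().apply(d)*1e3).round(1),round(t,3))
E
```

```text
[0.5229069  0.08915844 0.18880903] [-1.73649125  3.56792039  4.57299178] 0.014844493449612325
0.04380531928377071 -165.94055007291925
tot 85.95944992708075
[-0.1  4.1  0.1] 0.094
[-0.5  8.2  0.2] 0.188
[-1.4 12.2  0.4] 0.281
[-2.6 16.1  0.5] 0.375
[-4.1 19.9  0.6] 0.469
[-6.1 23.6  0.7] 0.563
[-8.3 27.   0.9] 0.656
[-10.9  30.2   1. ] 0.75
```

>>> step_arm:
  moves:
    - [[-0.1,4.1,0.1],[0,0,0.094],0]
    - [[-0.5,8.2,0.2],[0,0,0.188],0]
    - [[-1.4,12.2,0.4],[0,0,0.281],0]
    - [[-2.6,16.1,0.5],[0,0,0.375],0]
    - [[-4.1,19.9,0.6],[0,0,0.469],0]
    - [[-6.1,23.6,0.7],[0,0,0.563],0]
    - [[-8.3,27,0.9],[0,0,0.656],0]
    - [[-10.9,30.2,1],[0,0,0.75],0]

```text
clock: 11.95
tcp_pos: [0.5271, 0.1208, 0.1881]
orientation: [0.001, 0.266, 0.964, 0.0]
wrist_force: [-1.3, 3.2, 5.2]
finger_gap: 0.0147
grip_force: 29.5
```

```bash
python3 - <<'E'
from h import *
ax=np.array([.5654,.0998]);p,R,s=pose();print(p,s["wrist_force"],s["finger_gap"])
r=p[:2]-ax;a0=np.arctan2(r[1],r[0]);print(np.hypot(*r),np.degrees(a0)%360)
tot=np.radians(np.degrees(a0)%360-108.1);print('tot',np.degrees(tot))
for k in range(1,8):
    t=tot*k/7;c,sn=np.cos(t),np.sin(t);d=np.array([c*r[0]+sn*r[1]-r[0],-sn*r[0]+c*r[1]-r[1],-.008*t/2/np.pi])
    print((R.inv().apply(d)*1e3).round(1),round(t,3))
E
```

```text
[0.52713641 0.12083874 0.18809188] [-1.2860864   3.17049302  5.18976026] 0.014729743043382268
0.04366613205246976 151.1963713652446
tot 43.09637136524461
[-0.1  4.7  0.1] 0.107
[-0.7  9.3  0.3] 0.215
[-1.8 13.9  0.4] 0.322
[-3.3 18.3  0.6] 0.43
[-5.4 22.6  0.7] 0.537
[-7.8 26.5  0.9] 0.645
[-10.7  30.2   1. ] 0.752
```

>>> step_arm:
  moves:
    - [[-0.1,4.7,0.1],[0,0,0.107],0]
    - [[-0.7,9.3,0.3],[0,0,0.215],0]
    - [[-1.8,13.9,0.4],[0,0,0.322],0]
    - [[-3.3,18.3,0.6],[0,0,0.43],0]
    - [[-5.4,22.6,0.7],[0,0,0.537],0]
    - [[-7.8,26.5,0.9],[0,0,0.645],0]
    - [[-10.7,30.2,1],[0,0,0.752],0]
    - [[-10.7,30.2,1],[0,0,0.752],0]

```text
clock: 12.62
tcp_pos: [0.5528, 0.1417, 0.1872]
orientation: [0.001, 0.601, 0.799, 0.001]
wrist_force: [-0.7, 2.2, 6.0]
finger_gap: 0.0151
grip_force: 29.5
```

```bash
python3 - <<'E'
from h import *
ax=np.array([.5654,.0998]);p,R,s=pose();r=p[:2]-ax;print(p,s["wrist_force"],np.degrees(np.arctan2(r[1],r[0])),Ro.as_euler(R,'zyx',degrees=True))
E
```

```text
[0.55282427 0.14167447 0.18721983] [-0.65826639  2.23997821  6.04510723] 106.71604730781837 [-106.06036612    0.19436258 -179.95612846]
```

>>> step_arm:
  moves:
    - [[0,0,0],[0,0,0],18]
    - [[0,0,0],[0,0,0],25]
    - [[0,0,0],[0,0,0],40]
    - [[0,0,0],[0,0,0],40]
    - [[0,0,-20],[0,0,0],40]
    - [[0,0,-55],[0,0,0],40]
    - [[0,0,-90],[0,0,0],40]
    - [[0,0,-95],[0,0,0],40]

```text
clock: 13.28
tcp_pos: [0.5533, 0.1408, 0.2868]
orientation: [0.003, 0.6, 0.8, 0.003]
wrist_force: [0.6, -0.0, 0.0]
finger_gap: 0.0395
grip_force: 0.0
```

>>> step_arm:
  moves:
    - [[0,0,-35],[0,0,0],40]
    - [[0,0,-70],[0,0,0],40]
    - [[0,0,-100],[0,0,0],40]
    - [[0,0,-100],[0,0,0],40]
    - [[0,0,-100],[0,0,0],40]

```text
clock: 13.7
tcp_pos: [0.5523, 0.1408, 0.3827]
orientation: [0.002, 0.6, 0.8, 0.001]
wrist_force: [0.2, -0.7, 0.5]
finger_gap: 0.0404
grip_force: 0.0
```

```bash
python3 - <<'E'
from h import *
im,K,T,p=cam('wrist');np.save('w7.npy',im);np.save('w7T.npy',T)
im2,K2,T2,p2=cam('scene');np.save('s7.npy',im2)
save('c7.png',np.hstack([cv2.resize(im,(400,300)),cv2.resize(im2[150:300,180:380],(400,300),interpolation=cv2.INTER_CUBIC)]))
go([.56,.1,.4],110)
for nm,I,K,T in(('w',im,K,T),('s',im2,K2,T2)):
    for c,a,m in blobs(I,(0,160,60),(8,255,255),60):
        v=np.argwhere(m)[:,::-1]; print(nm,'peg',c,a,onz(K,T,*c,.202).round(4), np.degrees(np.arctan2(*(onz(K,T,*c,.202)[:2]-[.5654,.0998])[::-1])))
    for c,a,m in blobs(I,(22,150,100),(34,255,255),60): print(nm,'chute',c,a,onz(K,T,*c,.11).round(4))
E
```

```text
clk 13.80 tcp [0.5512 0.1407 0.3798] yaw 106.26 shift [-41.5  -3.  -20.2] turn [-0.0012  0.0001 -0.0653]
w peg [404.14285714  85.83516484] 91 [0.666 0.252 0.202] 56.52749535443259
w peg [250.51895044 162.30612245] 343 [0.5522 0.1448 0.202 ] 106.38009540877684
w chute [250.33488372 256.30077519] 645 [ 0.5961 -0.0045  0.11  ]
w chute [501.69450549 366.47912088] 455 [ 1.0307 -0.0828  0.11  ]
s peg [127.75576037  15.07050691] 2170 [-0.3618 -1.765   0.202 ] -116.43633323032813
s peg [103.9         98.17785714] 2800 [ 0.4955 -0.727   0.202 ] -94.83105830523321
s peg [319.62773723 205.30656934] 137 [0.5651 0.1508 0.202 ] 90.3329903043709
s chute [236.25362319  10.91304348] 138 [-1.1964 -1.6294  0.11  ]
s chute [186.19642857  24.04464286] 112 [-0.6917 -1.6217  0.11  ]
s chute [143.38782051  34.81730769] 312 [-0.3487 -1.6252  0.11  ]
s chute [51.13461538 54.01923077] 156 [ 0.1888 -1.6989  0.11  ]
s chute [27.2826087  66.89130435] 92 [ 0.3676 -1.588   0.11  ]
s chute [ 98.3995585 142.8013245] 453 [ 0.6022 -0.6351  0.11  ]
s chute [257.26229508 219.74004684] 427 [0.5946 0.0058 0.11  ]
```

View pics/c7.png

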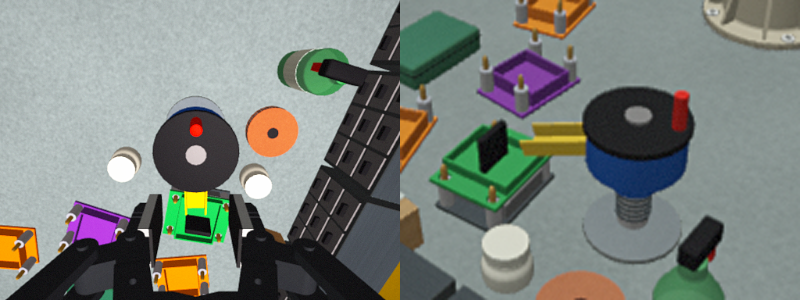

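Both views show the chute nearly at the tray. The numbers put the chute at about -73.6° and the tray at about -71.9°, so it overshot slightly. I check this within the one image.

```bash
python3 - <<'E'
from h import *
K=np.array(imaging.camera_params('wrist')["camera_matrix"]);T=np.load('w7T.npy');im=np.load('w7.npy')
ang=lambda d:np.degrees(np.arctan2(d[1],d[0]))
for c,a,m in blobs(im,(0,0,80),(180,60,255),100,(225,170,280,225)): b=onz(K,T,*c,.1745)[:2];print('boss',c,a,b.round(4))
for c,a,m in blobs(im,(22,150,100),(34,255,255),300,(200,220,300,300)):
    r=cv2.minAreaRect(np.argwhere(m)[:,::-1].astype(np.float32));print(r); ch=onz(K,T,*c,.108)[:2];print('chute',ch,ang(ch-b),np.hypot(*(ch-b)))
for c,a,m in blobs(im,(0,160,60),(8,255,255),200,(230,140,270,185)):
    v=np.argwhere(m)[:,::-1]; t=v[v[:,1]<c[1]-2].mean(0);g=onz(K,T,*c,.200)[:2];print('peg',g,ang(b-g),np.hypot(*(b-g)))
for c,a,m in blobs(im,(8,110,60),(20,255,255),5,(200,230,310,320)): print('post',c,a,onz(K,T,*c,.06).round(4))
for tr in([.6225,-.0724],[.6216,-.0733]): print('want',ang(np.array(tr)-b))
np.save('b.npy',b)
cv2.imwrite('pics/d7.png',cv2.cvtColor(cv2.resize(im[130:330,150:350],(600,600),interpolation=cv2.INTER_CUBIC),cv2.COLOR_RGB2BGR))
E
```

```text
boss [250.46782609 198.22608696] 575 [0.5655 0.0996]
((250.75033569335938, 259.5089416503906), (30.05226707458496, 29.516895294189453), 87.95458984375)
chute [ 0.59640488 -0.0055657 ] -73.61648366215951 0.10963076473366212
peg [0.55230871 0.14437623] -73.60148711217093 0.046660806256375316
post [224.24324324 254.40540541] 37 [ 0.5647 -0.0396  0.06  ]
post [289.47727273 265.18181818] 44 [ 0.6673 -0.0297  0.06  ]
post [216.925 294.25 ] 40 [ 0.572  -0.1129  0.06  ]
post [279.41025641 304.12820513] 39 [ 0.6745 -0.1031  0.06  ]
want -71.66093412274026
want -72.01943400416498
```

View pics/d7.png

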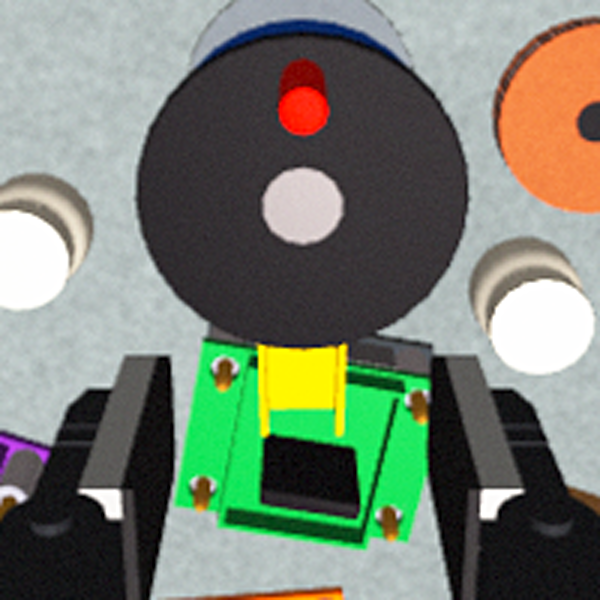

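The chute is at -73.6° by both the chute and the peg, against about -72.0° wanted. I re-grip the peg and turn it back by about 1.5° (1.2 mm).

>>> step_arm:
  moves:
    - [[0,0,40],[0,0,0],40]
    - [[0,0,80],[0,0,0],40]
    - [[0,0,120],[0,0,0],40]
    - [[0,0,155],[0,0,0],40]
    - [[0,0,180],[0,0,0],40]
    - [[0,0,193],[0,0,0],40]
    - [[0,0,193],[0,0,0],40]
    - [[0,0,193],[0,0,0],40]

```text
clock: 14.47
tcp_pos: [0.5497, 0.1407, 0.1859]
orientation: [-0.002, 0.6, 0.8, -0.002]
wrist_force: [-1.0, 0.4, 0.6]
finger_gap: 0.0401
grip_force: 0.0
```

>>> step_arm:
  moves:
    - [[0,0,0],[0,0,0],15]
    - [[0,0,0],[0,0,0],10]
    - [[0,0,0],[0,0,0],0]
    - [[0,0,0],[0,0,0],0]
    - [[0,0,0],[0,0,0],0]

```text
clock: 14.88
tcp_pos: [0.5525, 0.1412, 0.1891]
orientation: [0.001, 0.6, 0.8, 0.001]
wrist_force: [2.2, 1.2, 2.6]
finger_gap: 0.0148
grip_force: 30.0
```

>>> step_arm:
  moves:
    - [[0,-0.4,0],[0,0,-0.009],0]
    - [[0,-0.8,0],[0,0,-0.018],0]
    - [[0,-1.2,0],[0,0,-0.027],0]
    - [[0,-1.2,0],[0,0,-0.027],0]
    - [[0,-1.2,0],[0,0,-0.027],0]
    - [[0,-1.2,0],[0,0,-0.027],0]

```text
clock: 15.38
tcp_pos: [0.5512, 0.141, 0.189]
orientation: [0.001, 0.589, 0.808, 0.001]
wrist_force: [2.1, 2.1, 5.9]
finger_gap: 0.0152
grip_force: 30.4
```

>>> step_arm:
  moves:
    - [[0,0,0],[0,0,0],18]
    - [[0,0,0],[0,0,0],25]
    - [[0,0,0],[0,0,0],40]
    - [[0,0,0],[0,0,0],40]
    - [[0,0,-20],[0,0,0],40]
    - [[0,0,-55],[0,0,0],40]
    - [[0,0,-90],[0,0,0],40]
    - [[0,0,-130],[0,0,0],40]

```text
clock: 16.05
tcp_pos: [0.5487, 0.1403, 0.3174]
orientation: [-0.002, 0.589, 0.808, -0.002]
wrist_force: [1.8, 1.1, -0.2]
finger_gap: 0.0396
grip_force: 0.0
```

>>> step_arm:
  moves:
    - [[0,0,-35],[0,0,0],40]
    - [[0,0,-65],[0,0,0],40]
    - [[0,0,-65],[0,0,0],40]
    - [[0,0,-65],[0,0,0],40]
    - [[0,0,-65],[0,0,0],40]

```text
clock: 16.47
tcp_pos: [0.5499, 0.1405, 0.3818]
orientation: [-0.001, 0.589, 0.808, -0.001]
wrist_force: [0.3, -0.2, -0.4]
finger_gap: 0.0399
grip_force: 0.0
```

```bash
cat > chk.py <<'E'
from h import *
im,K,T,p=cam('wrist')
ang=lambda d:np.degrees(np.arctan2(d[1],d[0]))
for c,a,m in blobs(im,(0,0,80),(180,60,255),100,(225,170,280,225)): b=onz(K,T,*c,.1745)[:2];print('boss',c,a,b.round(4))
for c,a,m in blobs(im,(22,150,100),(34,255,255),300,(200,220,300,300)): ch=onz(K,T,*c,.108)[:2];print('chute',ch,ang(ch-b),np.hypot(*(ch-b)))
for c,a,m in blobs(im,(0,160,60),(8,255,255),200,(230,140,270,185)): g=onz(K,T,*c,.200)[:2];print('peg',g,ang(b-g),np.hypot(*(b-g)))
P=[onz(K,T,*c,.06)[:2] for c,a,m in blobs(im,(8,110,60),(20,255,255),5,(200,230,310,320))]
print(len(P),np.mean(P,0),'want',ang(np.mean(P,0)-b),[ang(np.array(t)-b) for t in([.6225,-.0724],[.6216,-.0733])])
s=pose()[2];print(s["clock"],s["tcp_pos"])
E
python3 chk.py
```

```text
boss [252.57167832 199.14160839] 572 [0.5654 0.0996]
chute [ 0.59854853 -0.00524494] -72.44709716971497 0.10997164989465794
peg [0.55136279 0.14405957] -72.49560426337027 0.04661166252262321
4 [ 0.61953838 -0.07121339] want -72.40957495794511 [np.float64(-71.63043995919261), np.float64(-71.98898865204623)]
16.5167 [0.54961038 0.14045713 0.38108497]
```

```bash
python3 -c "
from workcell import env
print(env.hand_in())"
```

```text
the job is handed in; nothing more can be done
None
```

The green tray sits level on the grey stand with all four posts through its holes. The hopper was turned clockwise, then back about 1° after a small overshoot, so its chute points within about 0.5° of the tray's middle. The job was handed in at about 16.5 s.

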